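# Spring check of a floating fan panel

## Task

Check the springs of the floating fan panel: with the fingertips, press down the corner pad beside the fan until its pointer is level with the black clip on its scale, not well past it, keep it there for about a second, then let it spring all the way back up. After that do the same with the pad beside the two knobs and its own scale. Only press: do not pry the panel up, shift the clips, or move or lift the transformers, tray and screwdriver around it.

Things in the scene. Friction and masses are not known exactly. Their poses are not given: they have to be found in the camera images.
- fixture: Fixed steel base 200 x 200 x 12 mm under a level white panel 180 x 180 x 4 mm, mid-height 85 mm. Origin: underside, below the panel centre; x, y along its edges, z up. In mm: pivot corner (-75,-75), fan pad (-75,75), knob pad (75,-75), fan 60 x 60 flush at (-15,35), knobs 20 wide, 14 high at (62,-20), (22,-66), scales beyond the pads at (-75,150), (150,-75). Fourth corner free.
- pad_fan (a point): Centre of the top of the fan pad, a flat steel disc 24 mm across, 3 mm high, on the panel corner beside the round fan: press here. At rest 90 mm above the bench. It lies 150 mm from the tilt axis, so it sinks 2/3 as far as its pointer tip. A spring under it gives 0.31 N per mm (4 to 8 N at the mark) and brings it back up. Axes: x from pivot corner to knob pad, y from pivot corner to fan pad, z up out of the panel.
- pad_knob (a point): Centre of the top of the knob pad, a flat steel disc 24 mm across, 3 mm high, on the panel corner beside the two knobs: press here. At rest 90 mm above the bench. It lies 150 mm from the tilt axis, so it sinks 2/3 as far as its pointer tip. A spring under it gives 0.31 N per mm (4 to 8 N at the mark) and brings it back up. Axes: x from pivot corner to knob pad, y from pivot corner to fan pad, z up out of the panel.
- tip_fan (a point): Tip of the fan pointer: a dark steel needle, 2.5 mm thick, that sticks out 60 mm from the panel edge in line with pivot corner and fan pad; the tip is 75 mm beyond the pad centre. It moves with the panel, in front of the white scale: at rest 85 mm above the bench, 1.5 mm down for each 1 mm the pad is pressed.
- tip_knob (a point): Tip of the knob pointer: a dark steel needle, 2.5 mm thick, that sticks out 60 mm from the panel edge in line with pivot corner and knob pad; the tip is 75 mm beyond the pad centre. It moves with the panel, in front of the white scale: at rest 85 mm above the bench, 1.5 mm down for each 1 mm the pad is pressed.
- mark_fan (a point): Mark of the fan scale: middle of the black clip bar (46 mm wide, 5 mm high) across the upright white scale plate (40 mm wide, top edge 100 mm above the bench), below the pointer tip. It is set 20 to 38 mm below the pointer tip at rest, anew each time and apart on each scale, and stays put. The pointer is at the mark when its tip is as high as this point. z up.
- mark_knob (a point): Mark of the knob scale: middle of the black clip bar (46 mm wide, 5 mm high) across the upright white scale plate (40 mm wide, top edge 100 mm above the bench), below the pointer tip. It is set 20 to 38 mm below the pointer tip at rest, anew each time and apart on each scale, and stays put. The pointer is at the mark when its tip is as high as this point. z up.
- tilt_fan (a joint): Tilt of the panel (rad) as the fan pad goes down: about 0 at rest, grows when pressed, 0.09 to 0.17 at the mark. The pad sinks 150 mm x sin(value), the pointer tip 225 mm x sin(value). The level axis runs through the pivot corner and the knob pad, so pressing the middle of one pad leaves the other where it is.
- tilt_knob (a joint): Tilt of the panel (rad) as the knob pad goes down: about 0 at rest, grows when pressed, 0.09 to 0.17 at the mark. The pad sinks 150 mm x sin(value), the pointer tip 225 mm x sin(value). The level axis runs through the pivot corner and the fan pad, so pressing the middle of one pad leaves the other where it is.
- transformer_a: Bystander, loose: a transformer, black drum 70 mm across lying on a steel foot plate 78 x 84 mm, 77 mm high, 0.75 kg; origin at the centre of its underside. Leave alone.
- transformer_b: Bystander, loose: a second transformer, the same. Leave alone.
- tray: Bystander, loose: grey plastic parts tray 90 x 120 x 30 mm with one divider; origin at the centre of its underside. Leave alone.
- screwdriver: Bystander, loose: screwdriver with black handle, 170 mm long, lying along its x axis; origin at the underside of its middle. Leave alone.

How it is judged:
On the way, in this order (a step that is already met when the one before it is completed fails the run):
1. fan pointer level with its clip (within 4 mm) for 0.5 s, the knob pad not pressed (z of tip_fan in the frame of mark_fan between -0.004 and 0.004 m and value of joint tilt_knob below 0.035 rad), for 0.5 s.
2. fan pad let back up (value of joint tilt_fan between -0.02 and 0.02 rad and value of joint tilt_knob between -0.02 and 0.02 rad), for 0.1 s.
3. knob pointer level with its clip (within 4 mm) for 0.5 s, the fan pad not pressed (z of tip_knob in the frame of mark_knob between -0.004 and 0.004 m and value of joint tilt_fan below 0.035 rad), for 0.5 s.
At the end, for the whole second after the job is handed in: After both presses in order, the panel is back at rest at both pads (tilt within 0.02 rad of 0), nothing touches the fixture, both clips are where they were set (within 4 mm) and the bystanders have not moved (15 mm) (all of step 2 and contact force between fixture and the arm below 0.1 N and contact force between fixture and the fingers below 0.1 N and distance of each of mark_fan, mark_knob from where it was at the start of the episode below 0.004 m and distance of each of transformer_a, transformer_b, tray, screwdriver from where it was at the start of the episode below 0.015 m).
It fails at once if a pointer was pushed well past its clip (more than 10 mm) (z of tip_fan in the frame of mark_fan below -0.01 m or z of tip_knob in the frame of mark_knob below -0.01 m).
It fails at once if the panel was pried or lifted up instead of pressed (0.05 rad) (value of joint any of tilt_fan, tilt_knob below -0.05 rad).
It fails at once if a clip was shifted on its scale (4 mm) (distance of any of mark_fan, mark_knob from where it was at the start of the episode above 0.004 m).
It fails at once if a transformer, the tray or the screwdriver was moved or lifted (15 mm) (distance of any of transformer_a, transformer_b, tray, screwdriver from where it was at the start of the episode above 0.015 m).
It also fails if it takes over 48 s, if anything falls off the work surface, if the arm or the gripper's body presses on something with over 40 N, if the wrist force passes 120 N, or if a joint passes its speed limit or range.

## Robot

A 6-joint arm with a two-finger parallel gripper is mounted at the origin on the work surface. World frame = base frame: x ahead of the robot, y to its left, z up, the work surface at z = 0. Lengths are in m, angles in rad, forces in N, time in s.
With the tool pointing down it reaches from about 0.25 to 0.725 m from the base axis. Payload 4 kg.
Tool frame: the origin (TCP) lies on the centre line of the jaws, within the pads' length; the fingertips stand 25 mm ahead of it and the grasp point (between the pads) lies 6 mm ahead of it; z points along the fingers, x is the direction in which the jaws open and shut, and the axes are right-handed (so a half turn about z gives the same grasp; the last joint's range is limited). The gripper opens to 85 mm and grips with 20 to 120 N. Pads are 22 mm wide; open, the fingers measure 114 mm over their backs; the gripper's body (76 mm by 85 mm) begins 54 mm behind the grasp point. The pads swing forward as they close: fully open they stand 13 mm farther back than shut.
Start: joints at [-1.294, 0.241, 0.005, 1.335, 0, 1.571], TCP at [0.137, -0.481, 0.256] pointing down, gripper open.
Joint ranges: [-2.72, 2.72], [-1.05, 1.87], [-1.09, 1.28], [-1.99, 2.15], [-1.42, 1.44], [-3.14, 3.14]. Speed limits (rad/s): [2.79, 2.79, 3.14, 3.14, 3.14, 3.14].

## Interface

Orientations are given as a unit quaternion [x, y, z, w].
In Python, from workcell import bot, imaging, order gives the robot as it stands.
- The arm moves only by the tool carry_out, never from a script. Its argument "moves" is a list of rows, each a list of 5 numbers: the shift along the tool's x, y, z scaled (see below), then the turn about the tool's z scaled (see below), then the opening, from -1 (shut) to 1 (fully open). In form: [[tx, ty, tz, roll, hand], ...]. A call has 1 to 20 rows; each row is the pose to reach, as a shift and turn from the pose commanded when the call began, along the tool's axes at that moment; what a row does not reach only later rows make up. The controller multiplies each number of a shift by 0.1 m and each number of a turn by 90 degrees. A row lasts 1/10 s, in which the tool goes at most 50 mm and 8.59 degrees, less where a joint would pass 70% of its speed; a pose out of reach is approached as far as the arm can. A call with a number of a shift or a turn outside -1 to 1 is refused whole. A call with a gripper value outside its range is refused whole. The fingers move at their own pace and stop on an object; the grip force is fixed at half the most. Time passes only in rows, so rows that repeat a pose let the fingers close. It gives the time, the measured TCP pose, the force and the opening at its end, in the units of the state.
- bot.get_obs(): the state, without advancing time (a new reading comes with each control period).
- imaging.camera(name): name is "side" or "top"; returns the picture (420x560x3 uint8, red, green, blue); there is no depth.
- imaging.camera_model(name): a dict with "fovy" (degrees; the focal length in pixels is half the picture's height over the tangent of half this angle, whatever the lens; pixels are square), "cx", "cy" (the principal point, pixels), "dist" ([k1, k2, p1, p2, k3] as OpenCV has them; the pictures are not rectified), "eye" and "rotation" of the camera in the world. Camera axes: x right, y up, looking along -z (the intrinsics and any distortion apply to the point x, -y, -z); pixel columns grow to the right and rows downward; lengths in m; the calibration is good to about 2 mm. A picture is of the moment at which its call begins. camera_model takes no time and is no camera call.
- order.job_done(): hands the job in, once; it reports no verdict.
The state is a dict: "clock": time; "joint_pos": joint angles; "joint_vel": joint speeds; "tau": joint torques, N m; "eef_pos": TCP position; "tool_rot": TCP orientation; "ft_force": force on the tool from outside, world axes, zero at the start; "ft_torque": the same for the moment, N m; "grip_width": finger opening in m.
Only numpy, scipy, OpenCV 4.12 (cv2) and the standard library are available. Lean on these libraries where they do the work, as an engineer would, in place of code of your own. Each camera call takes 0.05 s, during which the arm holds its last target.

## Working session

There is one attempt and no reset: what is moved stays moved. The work goes in short steps, Python scripts to look and compute and a tool call to move; the robot and the scene stay as the last step left them, time stands still between calls to the robot, and variables do not carry over. Pictures are saved under pics/ and viewed, and the job is handed in when it is done.

Besides the shell and the picture viewer there is one more tool, called as a command line: name --pt "numbers of a row" for each row, then --argument value for the rest. carry_out: Moves the arm, as the interface text tells. Its arguments: {"type":"object","properties":{"moves":{"type":"array","items":{"type":"array","items":{"type":"number","minimum":-1,"maximum":1}}}},"required":["moves"]}

```bash
mkdir -p pics; python3 - <<'E'
from workcell import bot, imaging
import cv2
print(bot.get_obs())
for n in ("side","top"):
    cv2.imwrite(f"pics/{n}0.png",imaging.camera(n)[...,::-1]); print(n,imaging.camera_model(n))
E
```

```text
{'clock': 0.0, 'joint_pos': array([-1.29402323e+00,  2.41411013e-01,  3.75633866e-03,  1.33519544e+00,
       -7.49582050e-06,  1.57081601e+00]), 'joint_vel': array([ 0.00125137,  0.00040288, -0.00063084,  0.0004055 , -0.00111285,
       -0.00100156]), 'tau': array([ 1.05763094e-03, -3.72319937e+01,  2.52407312e+01,  1.69678428e-02,
        1.09494456e-04,  3.16581321e-06]), 'eef_pos': array([ 0.1364705 , -0.4804296 ,  0.25542613]), 'tool_rot': array([ 7.97882422e-01, -6.02812231e-01, -8.21610675e-04, -6.16016646e-04]), 'ft_force': array([-0.13895602, -0.32538736, -0.13584677]), 'ft_torque': array([-0.03941046, -0.00368061,  0.00532492]), 'grip_width': 0.08523256414479076}
side {'fovy': 54.731117841067444, 'cx': 281.4526293853083, 'cy': 208.97781192601386, 'dist': array([0.03156578, 0.        , 0.        , 0.        , 0.        ]), 'eye': array([ 0.3203394 , -0.5598456 ,  0.66786404]), 'rotation': array([ 0.39951748, -0.09312282, -0.22515557,  0.88375273])}
top {'fovy': 47.816926504808364, 'cx': 270.1044454998744, 'cy': 208.22818267362106, 'dist': array([0.04081635, 0.        , 0.        , 0.        , 0.        ]), 'eye': array([0.50147427, 0.02578185, 0.97517271]), 'rotation': array([ 0.03095205, -0.06118348, -0.69498334,  0.71574906])}
```

View pics/side0.png

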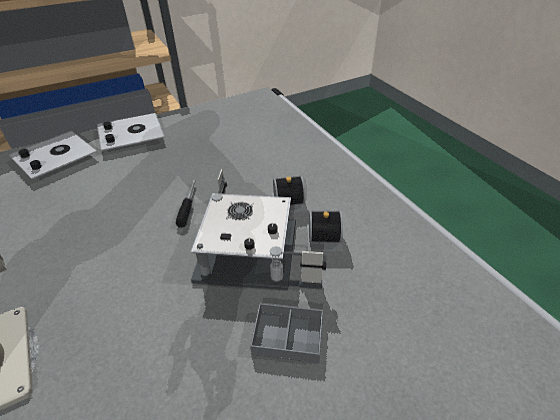

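View pics/top0.png

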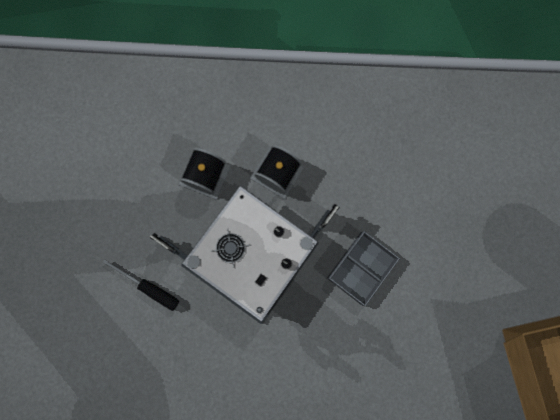

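The top view shows the panel rotated about 45°, with the fan pad near (194,262), the knob pad near (307,243), the pivot corner near (260,310) and the free corner near (241,196). I'll enlarge it for detail.

```bash
cat > h.py <<'E'
import numpy as np,cv2
from scipy.spatial.transform import Rotation as R
from workcell import bot, imaging, order
def cam(n):
    m=imaging.camera_model(n); f=210/np.tan(np.radians(m['fovy']/2))
    K=np.array([[f,0,m['cx']],[0,f,m['cy']],[0,0,1]]); Rm=R.from_quat(m['rotation']).as_matrix()
    return K,np.array(m['dist']),np.array(m['eye']),Rm
def ray(n,uv):
    K,d,e,Rm=cam(n); p=cv2.undistortPoints(np.array(uv,float).reshape(-1,1,2),K,d).reshape(-1,2)
    v=np.c_[p[:,0],-p[:,1],-np.ones(len(p))]@Rm.T
    return e,v
def onz(n,uv,z):
    e,v=ray(n,uv); z=np.asarray(z,float)
    return e+v*((z-e[2])/v[:,2])[:,None]
def proj(n,P):
    K,d,e,Rm=cam(n); c=(np.atleast_2d(P)-e)@Rm; c=c*[1,-1,-1]
    return cv2.projectPoints(c,np.zeros(3),np.zeros(3),K,d)[0].reshape(-1,2)
def crop(im,x0,y0,x1,y1,s,name):
    cv2.imwrite(name,cv2.resize(im[y0:y1,x0:x1],None,fx=s,fy=s,interpolation=cv2.INTER_CUBIC))
E
python3 - <<'E'
from h import *
t=cv2.imread('pics/top0.png');s=cv2.imread('pics/side0.png')
crop(t,140,170,360,330,3.6,'pics/tc0.png');crop(s,170,160,350,295,4.4,'pics/sc0.png')
E
```

```text
(no output)
```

View pics/tc0.png

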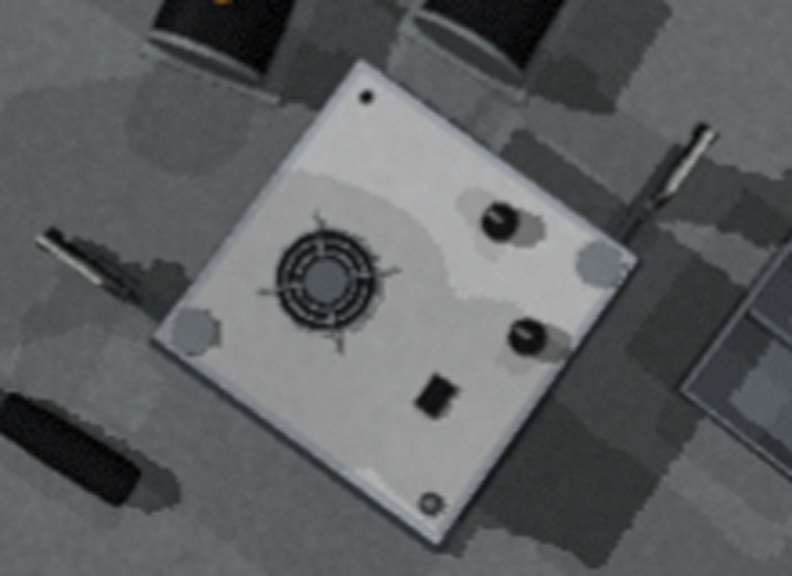

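View pics/sc0.png

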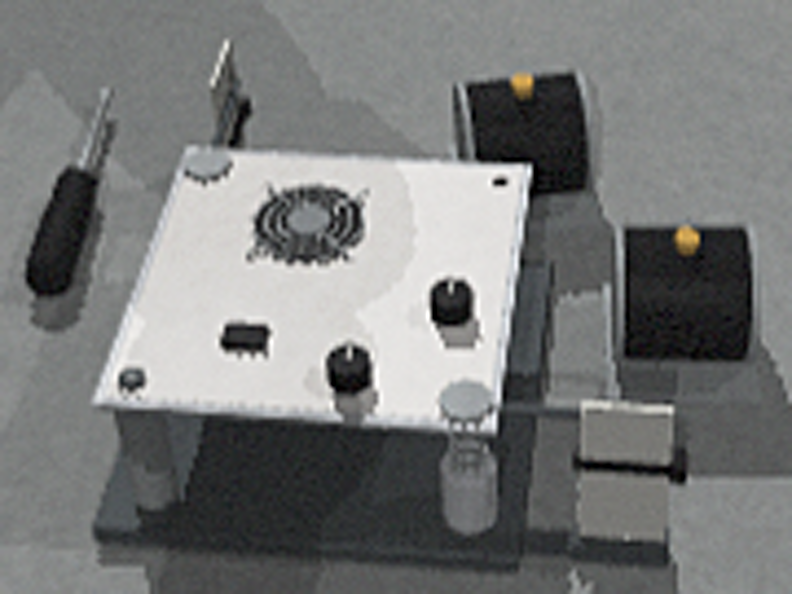

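```bash
python3 - <<'E'
from h import *
t=cv2.imread('pics/top0.png');s=cv2.imread('pics/side0.png')
def f(p,s,x0,y0): return (np.array(p,float)+.5)/s-.5+[x0,y0]
tp=f([(196,331),(600,262),(430,503)],3.6,140,170); sp=f([(208,163),(468,400),(131,378)],4.4,170,160)
a=onz('top',tp,[.09,.09,.09]);b=onz('side',sp,[.09,.09,.09])
print(a.round(4),b.round(4))
for q in(a,b): print(np.linalg.norm(q[0]-q[2]),np.linalg.norm(q[1]-q[2]),(q[0]-q[2])@(q[1]-q[2]))
c=onz('top',f([(152,341),(637,262),(362,60),(437,547)],3.6,140,170),[.085]*4);print('corners',c.round(4))
print('ctr',a[:2].mean(0),c[:2].mean(0),c[2:].mean(0))
crop(s,200,150,270,215,11,'pics/sf.png');crop(t,140,220,200,265,13,'pics/tf.png');crop(s,280,235,340,280,13,'pics/sk.png');crop(t,300,195,345,235,13,'pics/tk.png')
E
```

```text
[[ 0.5145  0.1269  0.09  ]
 [ 0.5558 -0.0802  0.09  ]
 [ 0.4309  0.0046  0.09  ]] [[ 0.5143  0.1254  0.09  ]
 [ 0.5543 -0.0824  0.09  ]
 [ 0.4295  0.0021  0.09  ]]
0.14813738600575072 0.15092192541478808 5.424028043042095e-05
0.14966270009235327 0.15066667390179442 0.00016690700969029164
corners [[ 5.089e-01  1.497e-01  8.500e-02]
 [ 5.567e-01 -1.003e-01  8.500e-02]
 [ 6.590e-01  4.720e-02  8.500e-02]
 [ 4.087e-01  3.000e-04  8.500e-02]]
ctr [0.535142   0.02335644 0.09      ] [0.53278433 0.02469496 0.085     ] [0.533891   0.02374732 0.085     ]
```

View pics/sf.png

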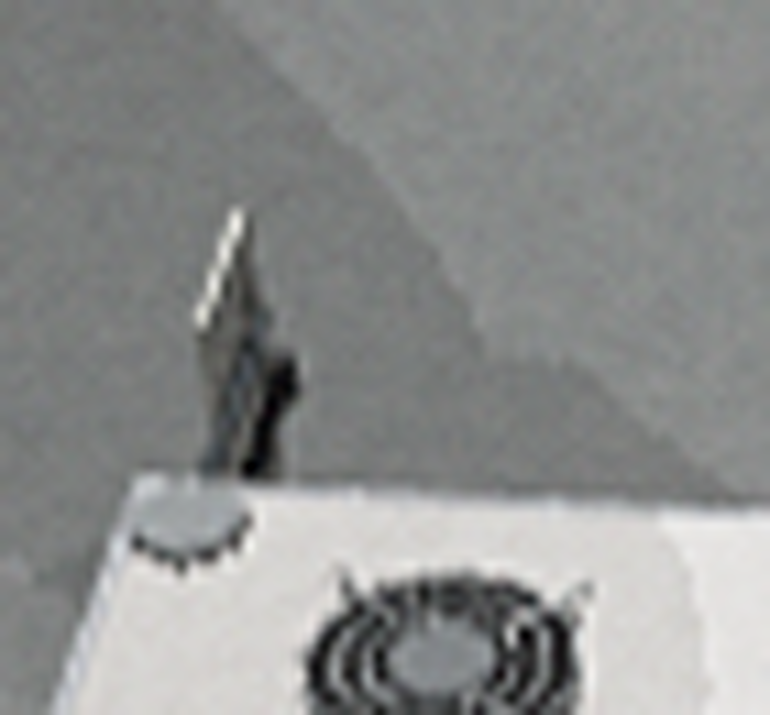

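View pics/tf.png

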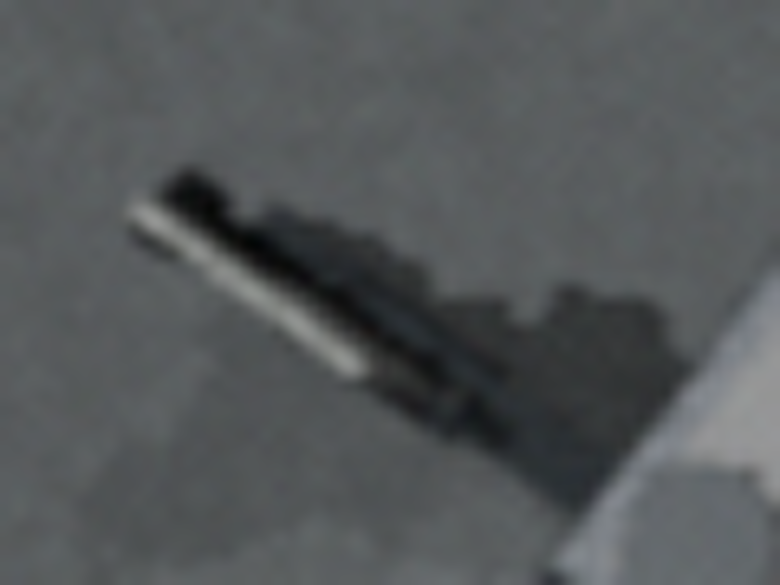

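View pics/sk.png

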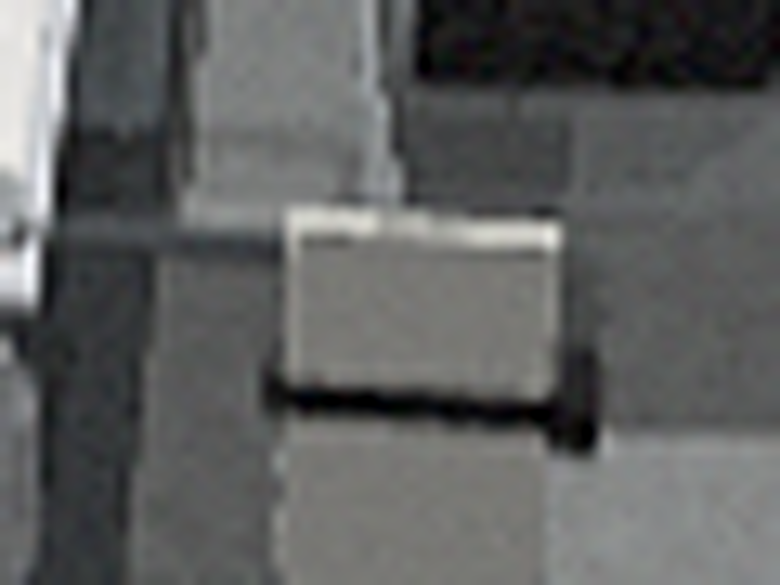

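View pics/tk.png

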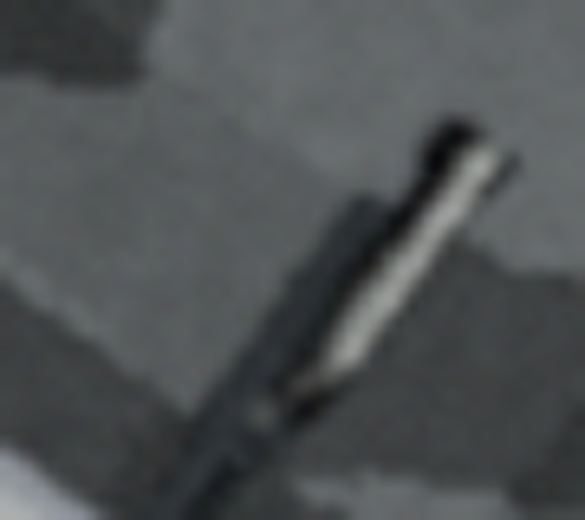

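```bash
cat >> h.py <<'E'
def f(p,s,x0,y0): return (np.array(p,float)+.5)/s-.5+[x0,y0]
YAW=np.radians(-34.4); C=np.array([.5344,.0225,0])
def W(x,y,z): return C+[x*np.cos(YAW)-y*np.sin(YAW),x*np.sin(YAW)+y*np.cos(YAW),z]
def L(P): return R.from_euler('z',-YAW).apply(np.asarray(P)-C)
def tri(u1,u2):
    e1,v1=ray('top',[u1]);e2,v2=ray('side',[u2]);v1,v2=v1[0],v2[0]
    A=np.c_[v1,-v2];k=np.linalg.lstsq(A,e2-e1,rcond=None)[0]
    p,q=e1+k[0]*v1,e2+k[1]*v2
    return (p+q)/2,np.linalg.norm(p-q)
E
python3 - <<'E'
from h import *
for q in [[ 0.5145,.1269,.09],[.5558,-.0802,.09],[.4309,.0046,.09],[.5143,.1254,.09],[.5543,-.0824,.09],[.4295,.0021,.09]]: print(L(q).round(4))
tk=lambda p:f(p,13,300,195)[0]; sk=lambda p:f(p,13,280,235)[0]; tf=lambda p:f(p,13,140,220)[0]; sf=lambda p:f(p,11,200,150)[0]
for nm,a,b in [('kblock',tk([(450,145)]),sk([(577,405)])),('k top far',tk([(485,155)]),sk([(562,225)])),('k top near',tk([(345,358)]),sk([(290,222)])),
 ('fblock',tf([(190,190)]),sf([(285,375)])),('f top far',tf([(140,205)]),sf([(240,212)])),('f top near',tf([(360,370)]),sf([(203,325)]))]:
    p,e=tri(a,b);print(nm,L(p).round(4),round(e,4))
print('plate top z=.1 top', L(onz('top',[tk([(485,155)]),tk([(345,358)]),tf([(140,205)]),tf([(360,370)])],[.1]*4)).round(4))
print('side',L(onz('side',[sk([(562,230)]),sk([(290,222)]),sf([(240,212)]),sf([(203,325)])],[.1]*4)).round(4))
# knob clip via plane
for y in (-.077,-.08,-.083):
  for px in [(300,393),(420,402),(530,410),(420,240)]:
    e,v=ray('side',[sk([px])]);e2=L(e);v2=R.from_euler('z',-YAW).apply(v[0]);print(y,px,(e2+v2*(y-e2[1])/v2[1]).round(4))
E
```

```text
[-0.0754  0.0749  0.09  ]
[ 0.0757 -0.0726  0.09  ]
[-0.0753 -0.0732  0.09  ]
[-0.0747  0.0735  0.09  ]
[ 0.0757 -0.0753  0.09  ]
[-0.075  -0.0761  0.09  ]
kblock [ 0.1699 -0.0775  0.0588] 0.0012
k top far [ 0.1642 -0.0794  0.0997] 0.0016
k top near [ 0.1267 -0.0804  0.098 ] 0.0019
fblock [-0.0807  0.1729  0.0491] 0.0007
f top far [-0.0839  0.1671  0.0982] 0.001
f top near [-0.084   0.1287  0.0966] 0.0001
plate top z=.1 top [[ 0.1634 -0.0795  0.1   ]
 [ 0.1273 -0.08    0.1   ]
 [-0.0833  0.1669  0.1   ]
 [-0.0837  0.1281  0.1   ]]
side [[ 0.165  -0.0804  0.1   ]
 [ 0.1258 -0.0826  0.1   ]
 [-0.0836  0.1645  0.1   ]
 [-0.0826  0.1243  0.1   ]]
-0.077 (300, 393) [ 0.1277 -0.077   0.0561]
-0.077 (420, 402) [ 0.1459 -0.077   0.056 ]
-0.077 (530, 410) [ 0.1624 -0.077   0.0561]
-0.077 (420, 240) [ 0.1446 -0.077   0.092 ]
-0.08 (300, 393) [ 0.1279 -0.08    0.0596]
-0.08 (420, 402) [ 0.1459 -0.08    0.0595]
-0.08 (530, 410) [ 0.1623 -0.08    0.0596]
-0.08 (420, 240) [ 0.1447 -0.08    0.0953]
-0.083 (300, 393) [ 0.128  -0.083   0.0631]
-0.083 (420, 402) [ 0.1459 -0.083   0.063 ]
-0.083 (530, 410) [ 0.1623 -0.083   0.0631]
-0.083 (420, 240) [ 0.1447 -0.083   0.0986]
```

```bash
python3 - <<'E'
from h import *
t=cv2.imread('pics/top0.png');s=cv2.imread('pics/side0.png')
# bar model ends: knob bar x .127..173 ; draw sample points for z candidates on zoomed crops to read heights
def show(img,n,x0,y0,x1,y1,sc,pts,name):
    im=cv2.convertScaleAbs(cv2.resize(img[y0:y1,x0:x1],None,fx=sc,fy=sc,interpolation=cv2.INTER_CUBIC),alpha=1.6,beta=10)
    for P,c in pts:
        u=(proj(n,P)[0]-[x0,y0]+.5)*sc-.5; cv2.circle(im,tuple(u.astype(int)),3,c,-1)
    return im
cols={.047:(255,0,0),.056:(0,255,0),.065:(0,0,255),.1:(0,255,255)}
kp=[(W(x,y,z),c) for z,c in cols.items() for x in(.127,.173) for y in(-.079,-.083)]
fp=[(W(x,y,z),c) for z,c in cols.items() for y in(.127,.173) for x in(-.079,-.083)]
a=show(s,'side',280,235,340,280,10,kp,'');b=show(t,'top',300,195,345,235,10,kp,'')
c=show(s,'side',200,150,260,195,10,fp,'');d=show(t,'top',140,220,200,265,10,fp,'')
cv2.imwrite('pics/o1.png',a);cv2.imwrite('pics/o2.png',b);cv2.imwrite('pics/o3.png',c);cv2.imwrite('pics/o4.png',d)
E
```

```text
(no output)
```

View pics/o1.png

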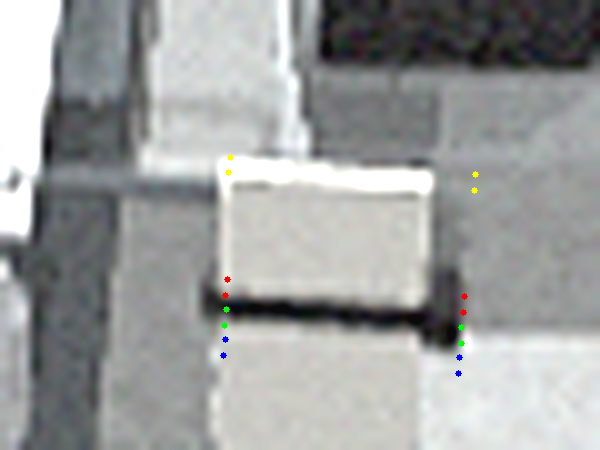

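View pics/o2.png

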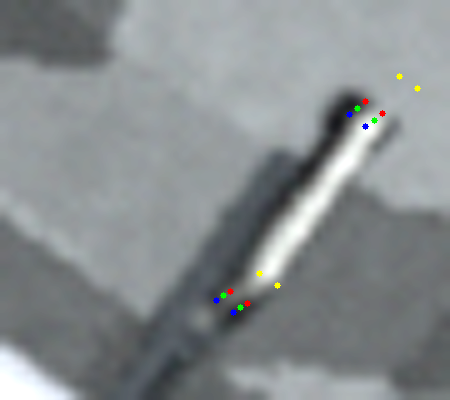

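View pics/o3.png

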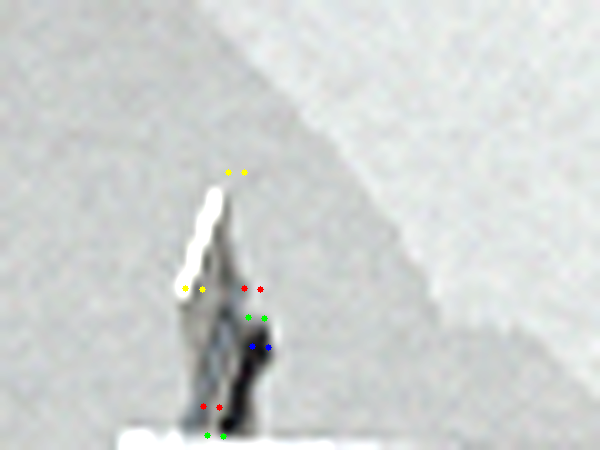

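View pics/o4.png

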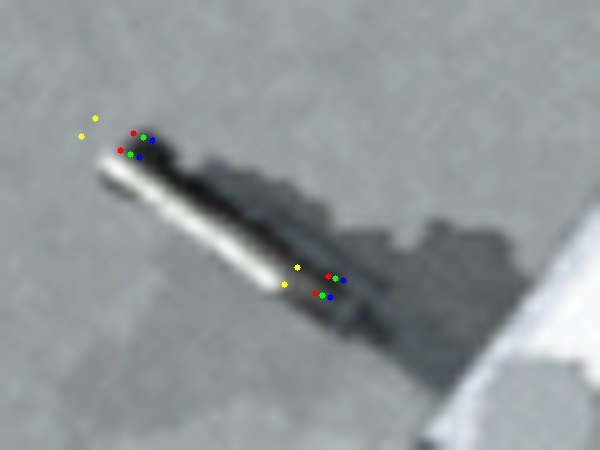

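```bash
python3 - <<'E'
from h import *
acc={n:np.mean([imaging.camera(n).astype(float) for _ in range(3)],0)[...,::-1] for n in('side','top')}
np.savez('avg.npz',**acc)
def z(n,x0,y0,x1,y1,sc):
    a=(acc[n][y0:y1,x0:x1]/255)**.5*255
    return cv2.resize(np.clip(a,0,255).astype(np.uint8),None,fx=sc,fy=sc,interpolation=cv2.INTER_NEAREST)
cv2.imwrite('pics/z1.png',np.hstack([z('side',212,165,236,197,16),z('top',147,228,172,260,16)]))
cv2.imwrite('pics/z2.png',np.hstack([z('side',298,247,330,275,12),z('top',316,202,342,230,12)]))
print(bot.get_obs()['clock'])
E
```

```text
0.4
```

View pics/z1.png

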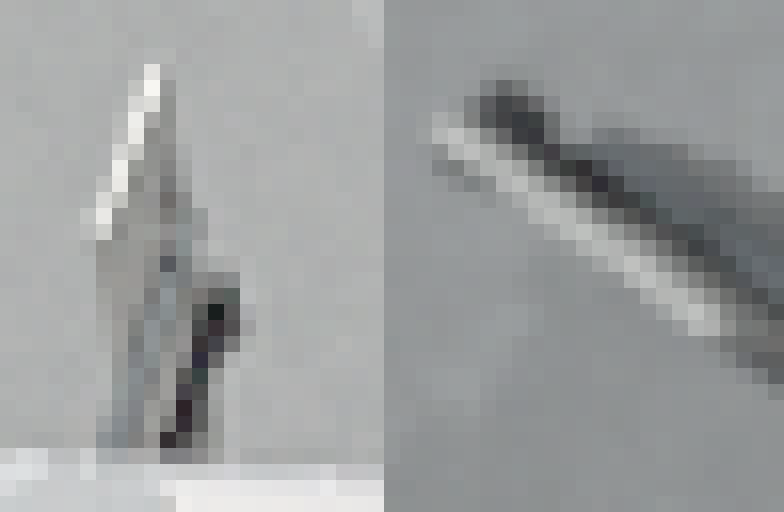

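View pics/z2.png

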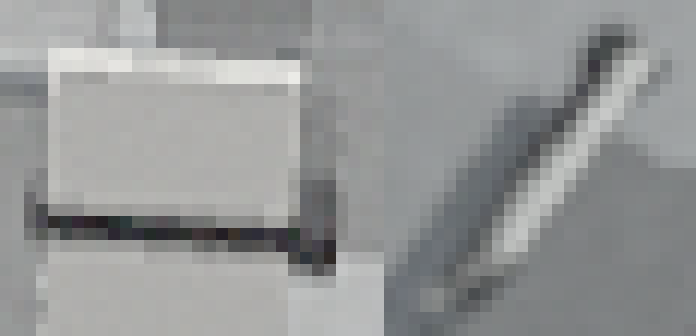

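Both clips and the fan pointer are now resolved. My estimates are about 0.051 m for the fan mark and 0.064 m for the knob mark. The pads are at (0.515, 0.127) and (0.554, -0.082). I'll start travelling with the gripper shut and the tool x axis aligned with the fixture x axis.

carry_out --pt "-0.3 -0.33 0 -0.09 -1" --pt "-0.6 -0.66 0 -0.18 -1" --pt "-0.9 -0.99 0 -0.27 -1" --pt "-0.9 -0.99 0 -0.36 -1" --pt "-0.9 -0.99 0 -0.442 -1" --pt "-0.9 -0.99 0 -0.442 -1"

```text
clock: 1.0
eef_pos: [0.2076, -0.367, 0.2566]
tool_rot: [0.956, -0.295, 0.0, 0.0]
ft_force: [0.5, -0.0, -0.0]
grip_width: 0.0001
```

```bash
python3 - <<'E'
from h import *
o=bot.get_obs();M=R.from_quat(o['tool_rot']).as_matrix();print(o['clock'],o['eef_pos'],M.round(4),o['joint_pos'],o['ft_force'])
print('fan',M.T@(W(-.075,.075,.15)-o['eef_pos'])*10)
E
```

```text
1.0 [ 0.20761007 -0.3669934   0.25655225] [[ 8.260e-01 -5.637e-01  3.000e-04]
 [-5.637e-01 -8.260e-01 -5.000e-04]
 [ 5.000e-04  3.000e-04 -1.000e+00]] [-1.05595936e+00  8.49346145e-02 -1.82643741e-01  1.30265957e+00
 -2.42828016e-05  1.11372154e+00] [ 0.50138677 -0.00654329 -0.04583209]
fan [-0.24587774 -5.81068026  1.06384352]
```

carry_out --pt "0 -0.4 0 0 -1" --pt "0 -0.8 0 0 -1" --pt "0 -1 0 0 -1"

```text
clock: 1.3
eef_pos: [0.2643, -0.2832, 0.2563]
tool_rot: [0.955, -0.297, -0.0, -0.0]
ft_force: [-0.2, 0.6, 1.1]
grip_width: 0.0001
```

carry_out --pt "0 -0.4 0 0 -1" --pt "0 -0.8 0 0 -1" --pt "0 -1 0 0 -1"

```text
clock: 1.6
eef_pos: [0.3211, -0.2006, 0.2564]
tool_rot: [0.955, -0.296, 0.0, -0.0]
ft_force: [0.3, -0.6, -0.1]
grip_width: 0.0003
```

carry_out --pt "0 -0.4 0 0 -1" --pt "0 -0.8 0 0 -1" --pt "0 -1 0 0 -1"

```text
clock: 1.9
eef_pos: [0.3779, -0.118, 0.2564]
tool_rot: [0.955, -0.296, 0.0, -0.0]
ft_force: [-0.6, -1.2, 0.7]
grip_width: 0.0002
```

carry_out --pt "0 -0.4 0 0 -1" --pt "0 -0.8 0 0 -1" --pt "0 -1 0 0 -1"

```text
clock: 2.2
eef_pos: [0.4346, -0.0353, 0.2563]
tool_rot: [0.955, -0.296, 0.0, -0.0]
ft_force: [-1.4, -0.7, 0.4]
grip_width: 0.0002
```

carry_out --pt "0 -0.4 0 0 -1" --pt "0 -0.8 0 0 -1" --pt "0 -1 0 0 -1"

```text
clock: 2.5
eef_pos: [0.4911, 0.0475, 0.256]
tool_rot: [0.955, -0.296, 0.0, -0.0]
ft_force: [-0.5, -0.4, -0.4]
grip_width: 0.0001
```

carry_out --pt "-0.1 -0.4 0.3 0 -1" --pt "-0.23 -0.8 0.6 0 -1" --pt "-0.23 -0.8 0.9 0 -1" --pt "-0.23 -0.8 0.9 0 -1" --pt "-0.23 -0.8 0.9 0 -1"

```text
clock: 3.0
eef_pos: [0.5152, 0.1239, 0.1661]
tool_rot: [0.955, -0.296, -0.001, 0.001]
ft_force: [0.2, -0.4, 0.1]
grip_width: -0.0001
```

```bash
python3 - <<'E'
from h import *
o=bot.get_obs();M=R.from_quat(o['tool_rot']).as_matrix();print(o['clock'],o['eef_pos'],o['joint_pos'].round(3),o['ft_force'])
print('fan',M.T@(W(-.075,.075,.115)-o['eef_pos'])*10)
for n in('side','top'):
    im=imaging.camera(n)[...,::-1]; np.save(n+'1.npy',im)
    crop(im,*((150,100,330,260) if n=='side' else (130,170,330,330)),4 if n=='side' else 3.7,f'pics/{n}1.png')
E
```

```text
3.0 [0.5152491  0.12390764 0.16614869] [ 0.236  0.356 -0.077  1.14  -0.     2.409] [ 0.1776688  -0.42671624  0.14925425]
fan [-0.01846464 -0.02232829  0.51147202]
```

View pics/side1.png

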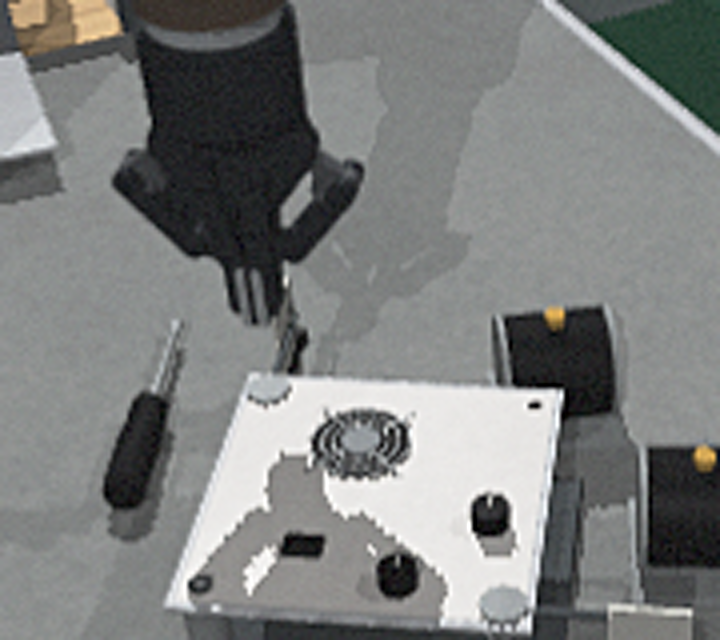

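View pics/top1.png

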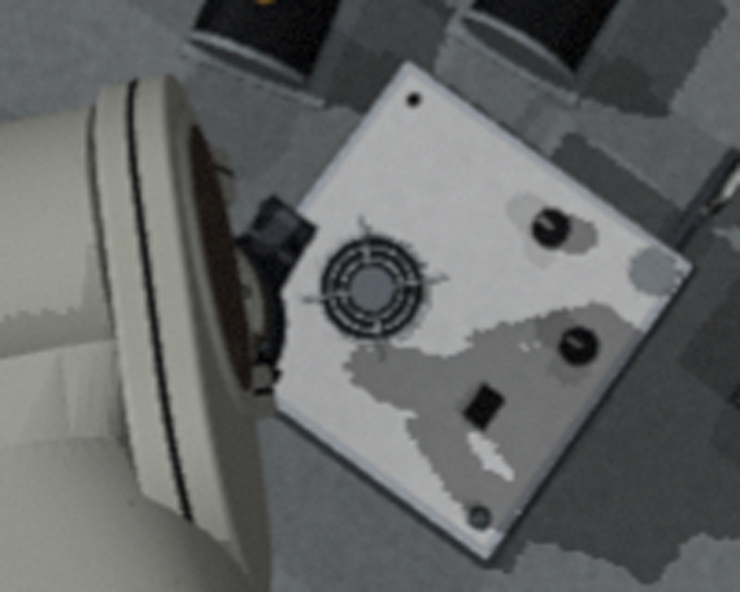

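```bash
python3 - <<'E'
from h import *
o=bot.get_obs();p=o['eef_pos']
for dz in (.025,.012): print(((proj('side',p-[0,0,dz])[0]-[150,100]+.5)*4-.5).round(1))
a=(proj('side',W(-.075,.075,.09))[0]-[150,100]+.5)*4-.5;print('pad',a)
for d in (.01,-.01): print((proj('side',p-[0,0,.025]+R.from_euler('z',YAW).apply([d,0,0]))[0]-[150,100]+.5)*4,(proj('side',p-[0,0,.025]+R.from_euler('z',YAW).apply([0,d,0]))[0]-[150,100]+.5)*4)
E
```

```text
[262.4 312.1]
[259.4 292.5]
pad [269.21811806 386.41164051]
[281.26011366 313.58617652] [267.16742311 301.39649701]
[244.62127455 311.56395641] [258.60815398 323.94469666]
```

carry_out --pt "0 -0.01 0.2 0 -1" --pt "-0.02 -0.03 0.35 0 -1" --pt "-0.02 -0.03 0.43 0 -1" --pt "-0.02 -0.03 0.46 0 -1" --pt "-0.02 -0.03 0.46 0 -1" --pt "-0.02 -0.03 0.46 0 -1"

```text
clock: 3.7
eef_pos: [0.5164, 0.1279, 0.1214]
tool_rot: [0.955, -0.296, 0.001, -0.0]
ft_force: [0.3, -0.2, 0.2]
grip_width: 0.0003
```

```bash
python3 - <<'E'
from h import *
o=bot.get_obs();print(o['clock'],o['eef_pos'],o['ft_force'],o['ft_torque'])
im=imaging.camera('side')[...,::-1];crop(im,180,140,300,260,5,'pics/side2.png')
print(bot.get_obs()['ft_force'])
E
```

```text
3.7 [0.51644048 0.12792342 0.12141843] [ 0.33142397 -0.2072744   0.17801516] [-0.01224639 -0.01058744  0.00078485]
[ 0.0127991  -0.86497097 -0.59188369]
```

View pics/side2.png

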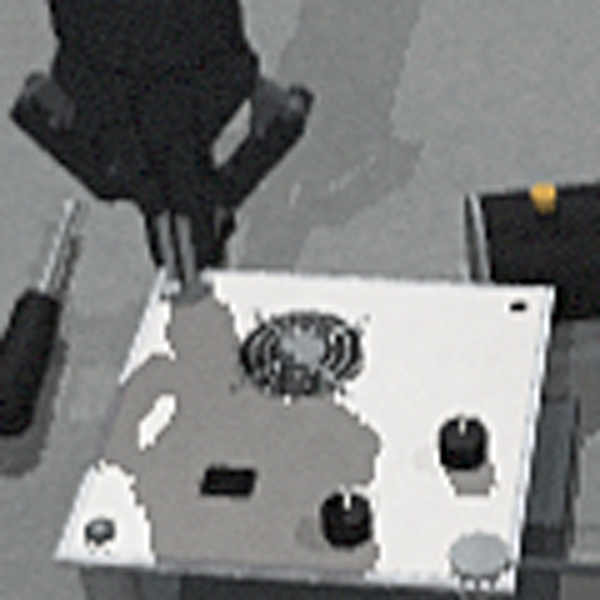

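The side view shows the fingertips just above the fan pad, centred on it. The fingertip pixels match the projection, so I can press gently and read the force.

carry_out --pt "0 0 0.03 0 -1" --pt "0 0 0.06 0 -1" --pt "0 0 0.09 0 -1" --pt "0 0 0.12 0 -1" --pt "0 0 0.15 0 -1" --pt "0 0 0.15 0 -1" --pt "0 0 0.15 0 -1" --pt "0 0 0.15 0 -1"

```text
clock: 4.55
eef_pos: [0.5159, 0.1281, 0.1055]
tool_rot: [0.955, -0.295, 0.0, -0.0]
ft_force: [-0.8, 0.5, 3.0]
grip_width: -0.0003
```

```bash
python3 - <<'E'
from h import *
for k in range(3):
    im=imaging.camera('side');o=bot.get_obs();print(o['clock'],o['eef_pos'],o['ft_force'],o['ft_torque'])
E
```

```text
4.6 [0.51585495 0.12809542 0.10554025] [ 0.88075324 -0.75916701  2.1906632 ] [ 0.06874408 -0.03070099 -0.03326138]
4.65 [0.51582924 0.12809567 0.10551775] [-0.14475534  0.3978212   2.53144406] [ 0.03933212 -0.08247775  0.01965091]
4.7 [0.51584904 0.128117   0.10550267] [0.61738193 0.08275172 3.02927108] [0.04700213 0.0124673  0.0306337 ]
```

carry_out --pt "0 0 0.03 0 -1" --pt "0 0 0.06 0 -1" --pt "0 0 0.08 0 -1" --pt "0 0 0.095 0 -1" --pt "0 0 0.105 0 -1" --pt "0 0 0.105 0 -1"

```text
clock: 5.3
eef_pos: [0.5155, 0.1276, 0.0947]
tool_rot: [0.955, -0.296, -0.0, 0.0]
ft_force: [-1.7, -1.4, 5.8]
grip_width: -0.0001
```

```bash
python3 - <<'E'
from h import *
F=[]
for k in range(5):
    im=imaging.camera('side')[...,::-1].copy();o=bot.get_obs();F.append(o['ft_force'][2])
print(o['clock'],o['eef_pos'],F,np.mean(F),o['joint_pos'])
np.save('side3.npy',im)
crop(im,180,140,340,260,5,'pics/side3.png')
t=imaging.camera('top')[...,::-1].copy();crop(t,120,170,340,330,3.6,'pics/top3.png');np.save('top3.npy',t)
E
```

```text
5.55 [0.51550861 0.12763862 0.09486988] [np.float64(5.745463112762664), np.float64(5.063016589755532), np.float64(6.039966633563495), np.float64(5.992607539284717), np.float64(5.432989533577516)] 5.654808681788785 [ 2.43073036e-01  4.26551562e-01 -1.75376432e-01  9.69287741e-01
 -6.80502243e-04  2.41386629e+00]
```

View pics/side3.png

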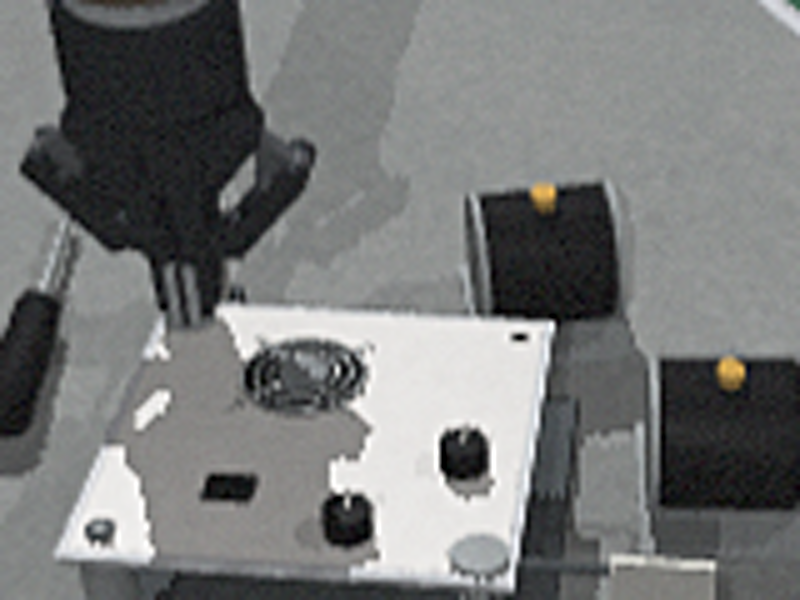

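View pics/top3.png

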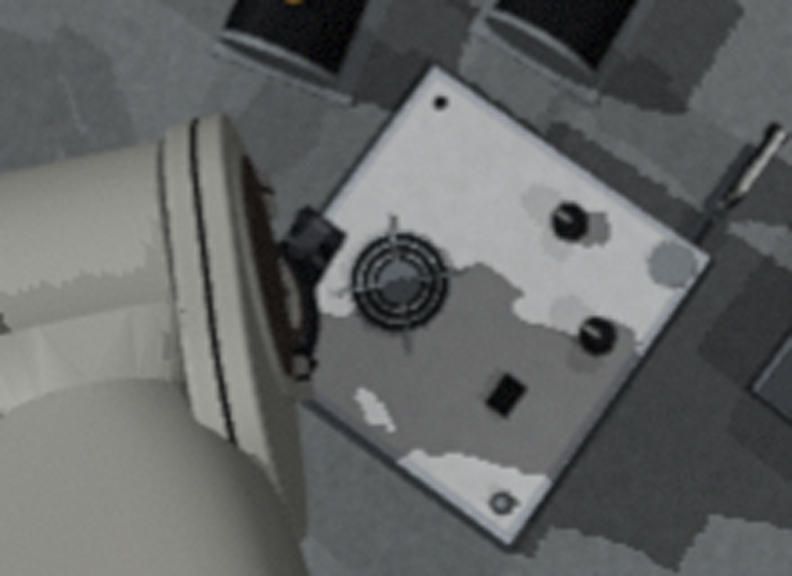

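```bash
cat > tilt.py <<'E'
from h import *
from scipy.optimize import brentq
def dot(im,x0,y0,x1,y1):
    g=im[y0:y1,x0:x1].mean(2); w=np.clip(g.max()*.8-g,0,None); w[w<.25*w.max()]=0
    yy,xx=np.mgrid[y0:y1,x0:x1]; return np.array([(w*xx).sum(),(w*yy).sum()])/w.sum()
def rot(P0,a): # local panel point, fan tilt a about x axis line y=-75,z=85
    x,y,z=P0; r=y+.075; h=z-.085
    return W(x,-.075+r*np.cos(a)+h*np.sin(a),.085-r*np.sin(a)+h*np.cos(a))
E
python3 - <<'E'
from tilt import *
ref=np.load('avg.npz')
for n,f1,b0,b1 in [('side','side3.npy',(278,198,289,205),(279,203,289,211)),('top','top3.npy',None,None)]:
    im0=ref[n];im1=np.load(f1).astype(float)
    if n=='top': b0=(238,193,247,202);b1=(238,194,247,203)
    u0=dot(im0,*b0);u1=dot(im1,*b1);P=L(onz(n,[u0],[.087]))[0];print(n,u0,u1,P)
    a=brentq(lambda a:proj(n,rot(P,a))[0][1]-u1[1],-.05,.3) if n=='side' else None
    if a is not None: print('theta',a,'tip z',.085-.225*np.sin(a),'pred',proj(n,rot(P,a)))
E
```

```text
side [283.15782479 200.80482602] [283.99340773 204.20767503] [0.07351064 0.07619891 0.087     ]
theta 0.06468766879603167 tip z 0.07045542309210029 pred [[283.2040558  204.20767503]]
top [241.38095832 196.4651418 ] [241.93576826 197.97691016] [0.07423123 0.07720664 0.087     ]
```

```bash
python3 - <<'E'
from tilt import *
im0=np.load('avg.npz')['side'];im1=np.load('side3.npy').astype(float)
print(im0[196:206,279:289].mean(2).astype(int));print(im1[201:213,279:290].mean(2).astype(int))
E
```

```text
[[ 38  35  37  18  37   1   4   4   4   1]
 [171 172 174 163 169 162 163 163 178 180]
 [230 229 230 231 234 232 231 224 231 231]
 [228 227 231 236 220 218 235 227 226 220]
 [224 225 233 175 128 127 195 231 227 213]
 [225 230 235  47   0   9 161 231 227 210]
 [226 228 232 177 179 178 216 229 227 185]
 [223 224 226 231 232 231 228 225 227 183]
 [224 222 223 224 224 224 224 224 224 203]
 [225 225 223 223 223 224 223 225 221 205]]
[[  5  23  25  27  22  31  23  20  24  19  19]
 [  0  12   5  14   9   9   6  21  11  19  19]
 [125 131  73  81  81  77  29  29  36  40  38]
 [213 215 196 192 195 190 181 175 178 180 179]
 [233 232 237 240 246 245 240 235 234 233 223]
 [229 229 235 198 180 175 200 238 233 208 215]
 [226 232 237 116   0   0 124 236 232 199 215]
 [227 231 233 200 185 183 197 234 229 215 221]
 [226 226 228 232 235 235 232 230 228 212 231]
 [226 227 225 227 227 228 228 226 228 205 232]
 [225 226 226 226 227 227 229 226 224 208 233]
 [225 224 226 225 227 226 225 227 221 213 206]]
```

```bash
python3 - <<'E'
from tilt import *
im0=np.load('avg.npz')['side'];im1=np.load('side3.npy').astype(float)
u0=dot(im0,280,199,287,204);u1=dot(im1,280,205,287,210);P=L(onz('side',[u0],[.087]))[0]
a=brentq(lambda a:proj('side',rot(P,a))[0][1]-u1[1],-.05,.3)
print(u0,u1,P,a,.085-.225*np.sin(a),proj('side',rot(P,a)))
# panel far corner edge check: fan center dark disc omitted
E
```

```text
[283.15782479 200.80482602] [283.47804343 207.        ] [0.07351064 0.07619891 0.087     ] 0.11603630878347929 0.058950379674724024 [[283.21907675 207.        ]]
```

```bash
python3 - <<'E'
from h import *
print('tip',proj('side',W(-.075,.150,.085)),'tipk',proj('side',W(.150,-.075,.085)))
for z in(.047,.050,.053,.056): print(z,proj('side',[W(-.078,.169,z),W(-.078,.166,z),W(-.078,.14,z)]).round(2).tolist())
im=np.load('avg.npz')['side'];print(im[167:195,214:230].mean(2).astype(int))
E
```

```text
tip [[224.31768171 177.73489411]] tipk [[314.58225118 254.89901604]]
0.047 [[226.44, 185.31], [226.18, 186.06], [223.94, 192.7]]
0.05 [[226.31, 184.35], [226.05, 185.1], [223.8, 191.74]]
0.053 [[226.18, 183.39], [225.92, 184.14], [223.66, 190.77]]
0.056 [[226.05, 182.43], [225.79, 183.18], [223.53, 189.8]]
[[123 123 121 123 123 123 117 120 121 120 117 119 121 121 123 122]
 [125 124 124 124 124 120 122 128 127 117 121 120 121 123 122 121]
 [123 122 122 121 122 118 125 201 116 121 119 121 123 123 124 123]
 [121 123 123 121 120 118 146 236  93 122 122 125 123 122 124 124]
 [121 123 123 119 118 123 177 188  83 127 122 123 122 121 121 121]
 [119 121 122 120 120 132 219 108  82 127 124 122 127 125 121 121]
 [126 122 122 121 119 140 210  76  87 123 125 122 122 125 124 122]
 [126 120 123 118 123 174 149  81  76 114 126 124 123 118 123 122]
 [121 123 120 120 121 220  91  82  68 106 128 123 122 121 124 125]
 [122 122 118 118 140 210  71  90  57  97 130 124 123 122 126 124]
 [122 122 120 123 180 145  83  83  46  75 126 126 122 121 123 122]
 [124 123 124 146 210  87  88  84  60  71  92 130 126 1
[... 384 characters left out ...]
  66  31   3  31 116 123 118]
 [124 122 126 123 112  96  64  83  67  78  20  11  26 100 125 119]
 [123 123 125 123 117  96  57  85  74  83  11  19  56 120 127 122]
 [121 122 118 124 124  90  67  76  87  66  10  41 119 132 126 121]
 [124 119 121 120 128  89  77  65  95  31  15  88 135 125 126 127]
 [125 124 121 127 127  91  72  73  95  20  24 104 131 123 125 126]
 [123 122 126 126 116  85  69  91  81   6  34  98 130 122 121 127]
 [120 120 121 124  99  76  64  98  56   9  34  91 132 125 124 125]
 [113 114 119 120  83  68  64  84   9  25  58  92 128 124 125 123]
 [175 141 139 164 118 110 114 116  63  65  77 103 131 116 113 116]
 [187 160 159 180 151 155 155 171 169 161 161 167 172 160 156 156]]
```

The dot at the free corner puts tilt_fan at about 0.116, and the force agrees. That means the tip is near 0.059 m, still about 8 mm above the clip at about 0.0505 m, so I'll press further.

carry_out --pt "0 0 0.02 0 -1" --pt "0 0 0.035 0 -1" --pt "0 0 0.045 0 -1" --pt "0 0 0.045 0 -1"

```text
clock: 6.0
eef_pos: [0.5152, 0.1273, 0.0904]
tool_rot: [0.955, -0.296, -0.0, 0.001]
ft_force: [-1.4, -1.8, 8.4]
grip_width: 0.0001
```

```bash
cat > meas.py <<'E'
from tilt import *
F=[];I=[]
for k in range(6):
    I.append(imaging.camera('side')[...,::-1].astype(float));o=bot.get_obs();F.append(o['ft_force'][2])
im=np.mean(I,0);np.save('side4.npy',im)
u0=dot(np.load('avg.npz')['side'],280,199,287,204);P=L(onz('side',[u0],[.087]))[0]
sub=im[202:216,280:287].mean(2); r=202+3+np.argmin(sub[3:].min(1))
u1=dot(im,280,r-2,287,r+3)
a=brentq(lambda a:proj('side',rot(P,a))[0][1]-u1[1],-.05,.3)
print(o['clock'],o['eef_pos'],'F',np.mean(F),u1,'theta',a,'tipz img',.085-.225*np.sin(a),'tipz F(rho141)',.085-1.5e-3*np.mean(F)/.31*141/150)
print(im[r-4:r+4,280:288].mean(2).astype(int))
E
python3 meas.py
```

```text
6.3 [0.51528083 0.12727081 0.09049487] F 7.522318621460162 [283.03831153 208.47281952] theta 0.14257636125570344 tipz img 0.05302889436294665 tipz F(rho141) 0.050785583044326364
[[171 169 168 155 137 136 137 134]
 [235 233 237 235 226 217 217 217]
 [232 235 202 203 206 241 233 232]
 [230 237  74  76  87 197 232 230]
 [230 237 119  73  81 199 231 229]
 [227 232 218 199 198 235 228 229]
 [226 226 230 232 231 228 226 226]
 [225 227 226 226 227 226 226 223]]
```

Force, image and finger height now put the tip at about 0.049 to 0.053 m, and the clip is at about 0.0505 m. I'll hold here with a ±2 mm dwell to cover the measurement spread.

carry_out --pt "0 0 0 0 -1" --pt "0 0 0 0 -1" --pt "0 0 0 0 -1" --pt "0 0 0 0 -1" --pt "0 0 0.015 0 -1" --pt "0 0 0.015 0 -1" --pt "0 0 0.015 0 -1" --pt "0 0 0.015 0 -1" --pt "0 0 0.015 0 -1" --pt "0 0 0.015 0 -1" --pt "0 0 0.015 0 -1" --pt "0 0 -0.015 0 -1" --pt "0 0 -0.015 0 -1" --pt "0 0 -0.015 0 -1" --pt "0 0 -0.015 0 -1" --pt "0 0 -0.015 0 -1" --pt "0 0 -0.015 0 -1" --pt "0 0 -0.015 0 -1" --pt "0 0 -0.015 0 -1"

```text
clock: 8.2
eef_pos: [0.5154, 0.1274, 0.092]
tool_rot: [0.955, -0.296, 0.0, 0.001]
ft_force: [-1.5, -1.3, 6.2]
grip_width: 0.0001
```

```bash
python3 meas.py
```

```text
8.5 [0.51538648 0.12742898 0.09194936] F 6.935737563393816 [283.23061115 208.        ] theta 0.13409438795259798 tipz img 0.05491910115496809 tipz F(rho141) 0.05345358076004749
[[ 72  78  80  74  32  35  33  35]
 [195 197 193 193 184 175 176 177]
 [234 236 239 245 245 238 234 234]
 [229 234 194 176 176 197 235 233]
 [229 234 111   0   1 160 235 231]
 [229 233 199 180 181 220 231 230]
 [226 229 233 235 234 230 228 230]
 [225 226 227 227 227 227 228 226]]
```

Now I'll release the fan pad and lift clear.

carry_out --pt "0 0 -0.08 0 -1" --pt "0 0 -0.16 0 -1" --pt "0 0 -0.24 0 -1" --pt "0 0 -0.35 0 -1" --pt "0 0 -0.6 0 -1" --pt "0 0 -0.8 0 -1" --pt "0 0 -0.8 0 -1" --pt "0 0 -0.8 0 -1" --pt "0 0 -0.8 0 -1"

```text
clock: 9.4
eef_pos: [0.5148, 0.1278, 0.1708]
tool_rot: [0.955, -0.295, -0.001, 0.001]
ft_force: [-1.0, -0.2, -1.2]
grip_width: -0.0
```

```bash
python3 - <<'E'
from tilt import *
o=bot.get_obs();M=R.from_quat(o['tool_rot']).as_matrix();print(o['clock'],o['eef_pos'],o['ft_force'])
print('knob',M.T@(W(.075,-.075,.15)-o['eef_pos'])*10)
im=imaging.camera('side')[...,::-1];crop(im,180,130,340,285,3.8,'pics/side5.png');print(dot(im.astype(float),280,199,287,204))
E
```

```text
9.4 [0.51482163 0.12782975 0.17080251] [-1.03425713 -0.18717828 -1.19914817]
knob [1.50589651 1.50916363 0.20831115]
[283.14438723 200.81318229]
```

View pics/side5.png

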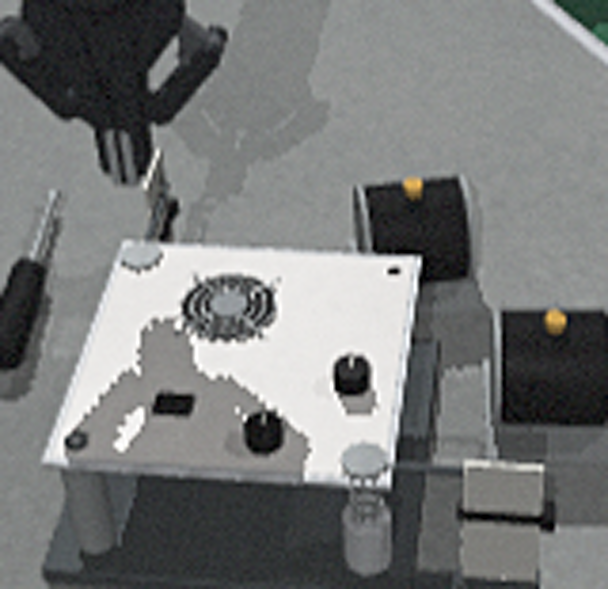

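The panel is back at rest, with the dot at its rest pixel. Next is the knob pad.

carry_out --pt "0.3 0.3 0 0 -1" --pt "0.6 0.6 0 0 -1" --pt "0.75 0.75 0 0 -1"

```text
clock: 9.75
eef_pos: [0.5348, 0.0214, 0.1706]
tool_rot: [0.955, -0.296, -0.001, 0.001]
ft_force: [0.5, 0.8, -0.2]
grip_width: 0.0
```

carry_out --pt "0.3 0.3 0 0 -1" --pt "0.6 0.6 0 0 -1" --pt "0.755 0.755 0 0 -1" --pt "0.755 0.755 0.25 0 -1" --pt "0.755 0.755 0.46 0 -1" --pt "0.755 0.755 0.46 0 -1" --pt "0.755 0.755 0.46 0 -1"

```text
clock: 10.45
eef_pos: [0.5542, -0.081, 0.125]
tool_rot: [0.955, -0.295, -0.001, 0.0]
ft_force: [0.5, 0.3, 0.9]
grip_width: -0.0003
```

```bash
python3 - <<'E'
from tilt import *
F=[]
for k in range(4): im=imaging.camera('side')[...,::-1].copy();o=bot.get_obs();F.append(o['ft_force'][2])
M=R.from_quat(o['tool_rot']).as_matrix();print(o['clock'],o['eef_pos'],np.mean(F))
print('knob',M.T@(W(.075,-.075,.115)-o['eef_pos'])*10)
crop(im,180,160,340,285,4.8,'pics/side6.png');crop(imaging.camera('top')[...,::-1],180,150,400,330,3.3,'pics/top6.png')
E
```

```text
10.65 [ 0.55583875 -0.08098951  0.12703243] 0.12212758556303824
knob [-0.01184204  0.0173169   0.1202839 ]
```

View pics/side6.png

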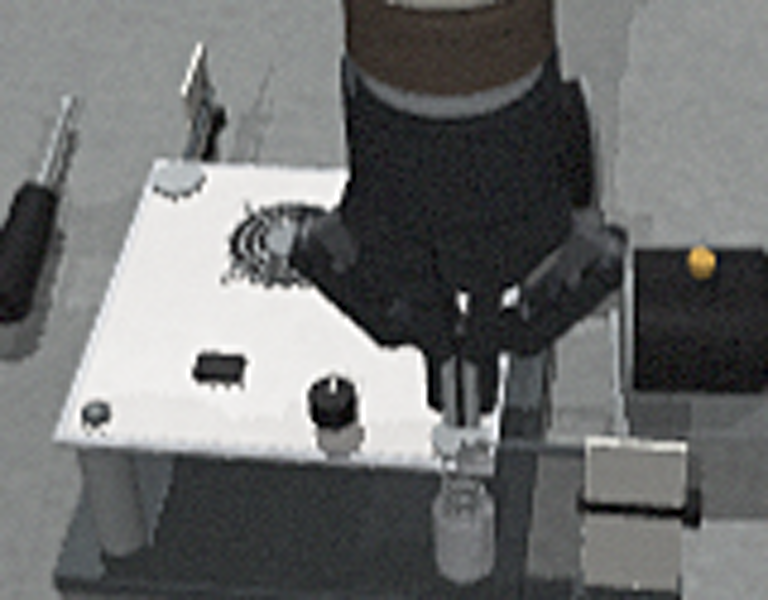

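View pics/top6.png

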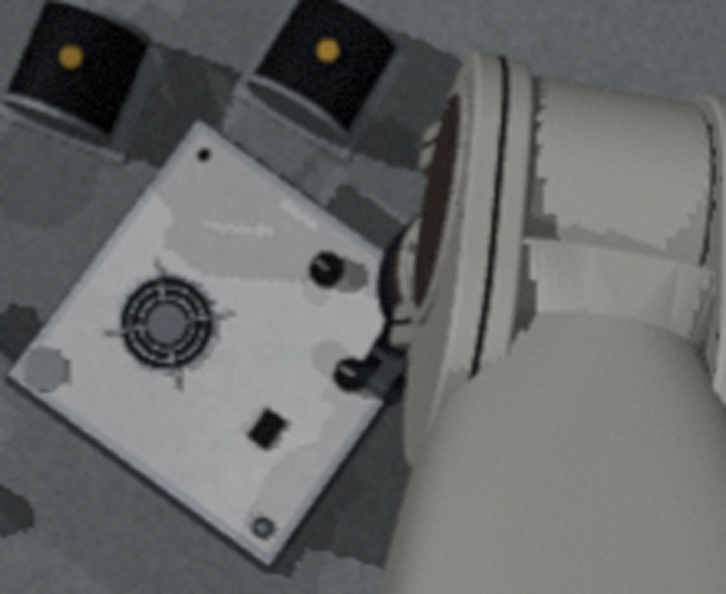

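carry_out --pt "-0.01 0.015 0.06 0 -1" --pt "-0.01 0.015 0.1 0 -1" --pt "-0.01 0.015 0.13 0 -1" --pt "-0.01 0.015 0.16 0 -1" --pt "-0.01 0.015 0.19 0 -1" --pt "-0.01 0.015 0.21 0 -1" --pt "-0.01 0.015 0.225 0 -1" --pt "-0.01 0.015 0.225 0 -1" --pt "-0.01 0.015 0.225 0 -1"

```text
clock: 11.6
eef_pos: [0.5533, -0.0817, 0.1034]
tool_rot: [0.955, -0.295, -0.0, -0.0]
ft_force: [-1.5, 0.1, 2.6]
grip_width: -0.0002
```

```bash
cat > meask.py <<'E'
from tilt import *
import sys
F=[];I=[]
for k in range(6):
    I.append(imaging.camera('side')[...,::-1].astype(float));o=bot.get_obs();F.append(o['ft_force'][2])
im=np.mean(I,0);np.save('sidek.npy',im);f=np.mean(F)
print(o['clock'],o['eef_pos'],'F',f,'tipz F',.085-1.5e-3*f/.31,.085-1.5e-3*f/.31*141/150,'kin150',.085-1.5*(.08994-(o['eef_pos'][2]-.025)),'kin141 off22',.085-225/141*(.08994-(o['eef_pos'][2]-.022)))
crop(im.astype(np.uint8),270,230,340,285,11,sys.argv[1])
E
python3 meask.py pics/k1.png
```

```text
11.9 [ 0.55328462 -0.08177759  0.10336557] F 3.492340254142532 tipz F 0.06810157941543937 0.06911548465051301 kin150 0.06763836198037715 kin141 off22 0.07131740636210335
```

View pics/k1.png

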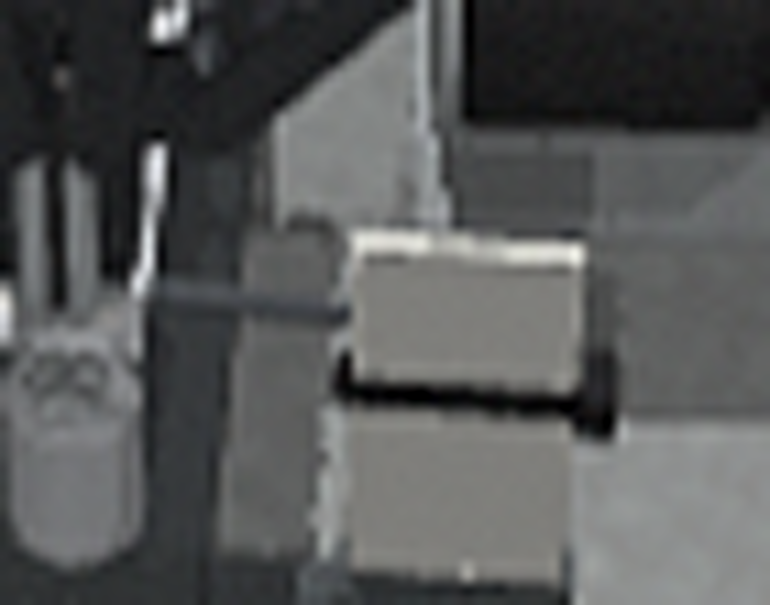

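The pointer has dropped about 4.9 px, so the tip is near 0.0686 m, and the force agrees. Its clip is at about 0.064 m, so I need about 2.8 mm more at the pad.

carry_out --pt "0 0 0.015 0 -1" --pt "0 0 0.028 0 -1" --pt "0 0 0.028 0 -1" --pt "0 0 0.028 0 -1" --pt "0 0 0.028 0 -1" --pt "0 0 0.028 0 -1" --pt "0 0 0.028 0 -1"

```text
clock: 12.6
eef_pos: [0.5534, -0.0819, 0.1006]
tool_rot: [0.955, -0.295, 0.0, -0.0]
ft_force: [-1.8, 0.8, 4.6]
grip_width: -0.0002
```

```bash
python3 meask.py pics/k2.png; python3 - <<'E'
from tilt import *
def rk(P0,a):
    x,y,z=P0;r=x+.075;h=z-.085
    return W(-.075+r*np.cos(a)+h*np.sin(a),y,.085-r*np.sin(a)+h*np.cos(a))
ref=np.load('avg.npz')['side'];im=np.load('sidek.npy')
for c in (296,298,300):
    print(c,'rest',ref[246:264,c].mean(1).astype(int),'now',im[250:268,c].mean(1).astype(int))
for a in (0,.07,.08,.09,.1):
    pts=[rk((x,-.075,.085),a) for x in np.linspace(.1,.15,11)];u=proj('side',pts);print(a,[round(float(np.interp(c,u[:,0],u[:,1])),2) for c in(296,298,300)])
E
```

```text
12.9 [ 0.55336655 -0.08183264  0.10052569] F 4.330990146560951 tipz F 0.06404359606502766 0.06530098030112601 kin150 0.06337853380429273 kin141 off22 0.06678567425988588
296 rest [106 116 123 118 129 145 119  69  63  79  91  93  90  84  88  85  88  90] now [78 80 77 86 93 93 97 90 80 61 76 93 91 96 98 94 93 91]
298 rest [119 126 124 121 131 147 119  72  62  74  90  88  88  84  88  90  90  89] now [78 81 78 85 95 93 92 91 84 63 64 90 93 91 94 92 94 92]
300 rest [112 121 120 122 128 141 121  77  55  71  86  83  87  88  88  82  68  47] now [ 71  71  69 116 151 148 151 123  79  60  95 127 108  76  59  49  89 141]
0 [253.58, 253.72, 253.86]
0.07 [258.2, 258.43, 258.67]
0.08 [258.85, 259.1, 259.35]
0.09 [259.5, 259.77, 260.03]
0.1 [260.15, 260.43, 260.71]
```

View pics/k2.png

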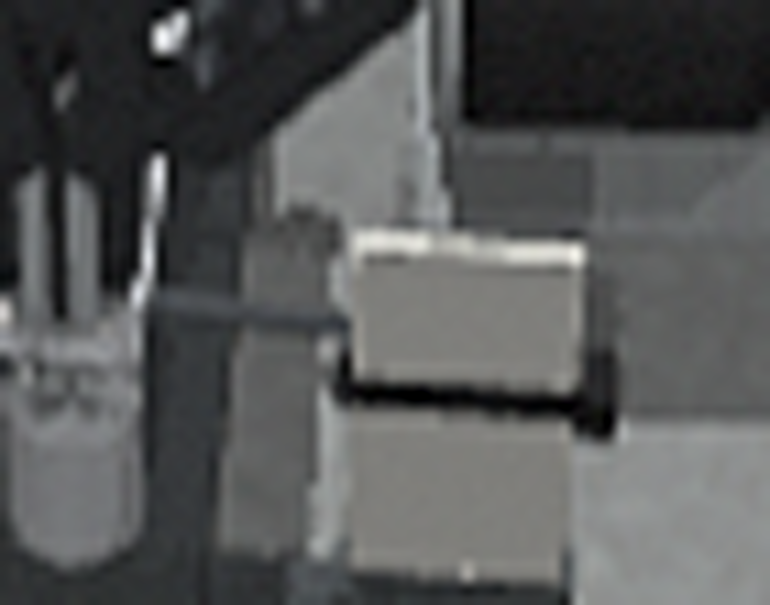

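The tip is now at about 0.065 m by force and 0.067 m by image. I'll go 1.2 mm deeper at the pad for a centred dwell and then measure.

carry_out --pt "0 0 0.012 0 -1" --pt "0 0 0.012 0 -1" --pt "0 0 0.012 0 -1" --pt "0 0 0.012 0 -1" --pt "0 0 0.012 0 -1" --pt "0 0 0.012 0 -1" --pt "0 0 0.012 0 -1"

```text
clock: 13.6
eef_pos: [0.5533, -0.0818, 0.0993]
tool_rot: [0.955, -0.295, 0.0, -0.0]
ft_force: [-1.8, 0.7, 3.4]
grip_width: -0.0001
```

```bash
python3 meask.py pics/k3.png; python3 - <<'E'
from tilt import *
im=np.load('sidek.npy')
for c in (294,296,298): print(im[250:268,c].mean(1).astype(int))
E
```

```text
13.9 [ 0.55328964 -0.08182372  0.09928277] F 4.7065397544606755 tipz F 0.06222642054293222 0.06359283531035628 kin150 0.06151414776864381 kin141 off22 0.06480228486025938
[80 75 78 83 91 93 95 92 87 62 66 88 92 93 93 95 94 94]
[78 81 76 86 93 93 93 95 87 67 69 88 92 96 96 94 95 94]
[78 79 78 87 95 94 90 93 87 74 62 76 94 92 93 92 92 91]
```

carry_out --pt "0 0 0.013 0 -1" --pt "0 0 0.013 0 -1" --pt "0 0 0.013 0 -1" --pt "0 0 0.013 0 -1" --pt "0 0 0.013 0 -1" --pt "0 0 0.013 0 -1" --pt "0 0 0.013 0 -1" --pt "0 0 0.013 0 -1" --pt "0 0 -0.07 0 -1" --pt "0 0 -0.14 0 -1" --pt "0 0 -0.22 0 -1" --pt "0 0 -0.4 0 -1" --pt "0 0 -0.7 0 -1" --pt "0 0 -1 0 -1" --pt "0 0 -1 0 -1" --pt "0 0 -1 0 -1"

```text
clock: 15.5
eef_pos: [0.5539, -0.082, 0.2003]
tool_rot: [0.955, -0.295, 0.001, -0.0]
ft_force: [-0.1, 0.5, 0.1]
grip_width: 0.0001
```

```bash
python3 - <<'E'
from h import *
o=bot.get_obs();print(o['clock'],o['eef_pos'],o['ft_force'])
im=imaging.camera('side')[...,::-1];crop(im,170,130,350,295,3.6,'pics/side9.png')
ref=np.load('avg.npz')['side'];print([im[246:264,c].mean(1).astype(int) for c in(296,298)], np.abs(im.astype(float)-ref)[255:275,300:332].mean())
E
```

```text
15.5 [ 0.55388434 -0.08196771  0.20033792] [-0.14385065  0.54308186  0.07184238]
[array([112, 122, 127, 123, 138, 153, 125,  70,  63,  80,  96,  97,  92,
        90,  89,  90,  91,  94]), array([123, 133, 132, 127, 139, 155, 126,  78,  61,  77,  94,  94,  93,
        92,  96,  93,  96,  94])] 5.636458333333334
```

View pics/side9.png

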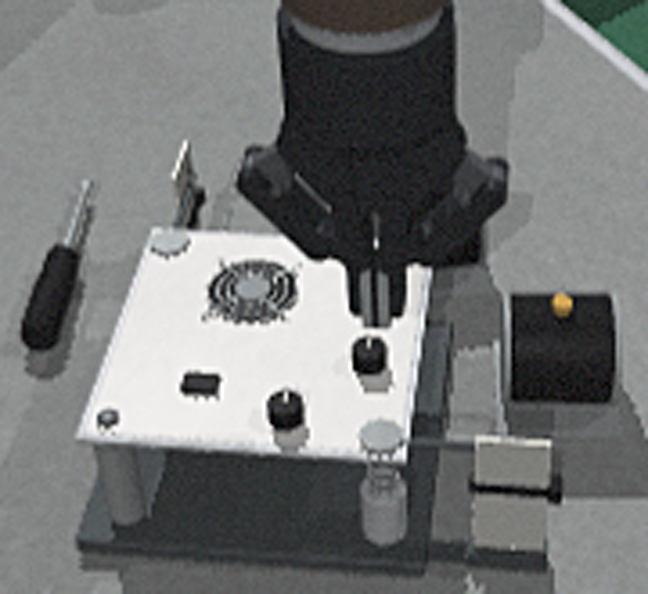

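The arm is clear, the panel is level, the pointer is back at its rest rows, and the clips and bystanders in view look unchanged. I'll hand the job in.

```bash
python3 -c "
from workcell import order
print(order.job_done())"
```

```text
the job is handed in; nothing more can be done
None
```

I pressed both pads in order, fan then knob, and let each spring back fully before handing in at 15.5 s. I can't confirm that each pointer was within 4 mm of its clip, because all tip and clip heights come from the images, the force and the finger height.

| Pad | Clip height | Force at the clip | Tip height at that force | Total hold near the clip |
|---|---|---|---|---|
| Fan | about 50.5 mm | about 7.5 N | 49–53 mm | about 2.5 s |
| Knob | about 64 mm | about 4.7 N | 62–66 mm | about 2.5 s |

- **Dwells:** I held each pad at three depths about 2 mm apart at the tip, to cover the uncertainty. That makes the holds longer than the one second asked for.
- **Last checks:** After each release the panel was back at its rest position in the side image. At the end the arm was 85 mm clear of the pads with no contact force. The clips and the bystanders visible in the last side image looked unmoved. Transformer_a was partly hidden by the arm, and the tray was outside the crop I viewed.
- **Disagreements:**
  - At the same moment, the force, image and finger-height estimates of the tip differed by up to about 5 mm for the fan and 4 mm for the knob.
  - The fan clip was seen almost edge-on, so its height is only good to about ±2.5 mm.
  - An early fix on the knob clip's end block gave 59 mm. I went with the clip bar itself at 64 mm.

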